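# Put the printing block away in its case

## Task

An ink knife has been left lying across the open wooden block case: first move it to the steel tool tray, laid flat inside it. Then lay the long printing block flat, face up, in the empty bay of the case, and swing the cover shut, pressing it down until it is fully home. Leave everything else on the table where it is.

Things in the scene. Friction and masses are not known exactly. Their poses are not given: they have to be found in the camera images.
- case: Wooden case fixed to the table, outside 200 (x) x 166 (y) x 60 mm high, walls and floor 8 mm. Origin: centre of underside, z up. Cover hinged on its +x wall. A divider (45 mm high, x = 28 to 34 mm) parts the empty bay on the -x side (inside 120 along x by 150 along y, 52 mm deep) from a narrow bay at the hinge, full of fixed wood strips.
- bay (a point): Centre of the floor of the empty bay of the case, 8 mm above the table, 32 mm from the case's origin towards its -x; axes as the case's.
- cover (a joint): Cover angle: 0 shut (on the rim), 1.57 upright, at most 1.95 (leaning outwards). The hinge is stiff (0.6 N m of friction): the cover stays wherever it is left and must be pushed all the way down; 2 to 5 N at the free edge moves it. A wooden board 200 x 166 x 12 mm, 0.3 kg.
- hinge_line (a point): Middle of the cover's hinge axis (fixed), 100 mm from the case's origin towards its +x, 61 mm above the table; the axis runs along the case's y. The cover's underside starts here; at angle a its free edge lies 200 mm from the axis, along (-cos a, sin a) in the case's x and z.
- cover_edge (a point): Middle of the cover's free edge, on its top (outer) face; moves with the cover. When the cover is shut it lies over the case's -x wall, 73 mm above the table.
- knife: The ink knife to clear, 200 mm long, 0.14 kg, lying across the case's rim over the empty bay. Black handle 24 mm wide, 20 mm high, from x = -100 to 0; flat steel blade 28 mm wide, 4 mm thick, on to x = +100. Origin: on its flat underside at mid-length; x along the blade, z up. It balances within 10 mm of the origin.
- knife_tip (a point): On the underside of the knife at the blade's tip, 99 mm ahead of the knife's origin.
- knife_butt (a point): On the underside of the knife at the handle's end, 99 mm behind the knife's origin.
- tray: Low open steel tool tray fixed to the table, outside 260 mm (its x) by 120 mm (its y) by 20 mm high, walls and floor 5 mm. Origin: centre of its underside, z up. Empty.
- block: The long printing block: wood with a metal printing face on top, 50 mm (its x) by 110 mm (its y) by 23 mm high, 0.13 to 0.25 kg, lying on the table, face up. Origin: centre of its underside; z up.
- square_block: Bystander: square printing block, 72 by 72 by 23 mm. Origin: centre of its underside.
- weight: Bystander: round steel weight with a small knob, 68 mm across, 40 mm high. Origin: centre of its underside.
- knife2: Bystander: a second ink knife, like the first, lying on the table towards the far side. Origin: underside, mid-length.
- ink_tin: Bystander: round ink tin, 84 mm across, 70 mm high. Origin: centre of its underside.
- solvent: Bystander: brown glass bottle, 80 mm across, 190 mm high, standing. Origin: centre of its underside.
- furniture: Bystander: dark wooden strip 25 by 140 by 22 mm behind the cover. Origin: centre of its underside.
- roller: Bystander: ink roller with a handle, about 150 mm long, 40 mm high, on the far right. Origin: on the table under the roller's middle.
There are look-alikes about, which are no part of the job. What is shaped like the knife but blue or pink is not meant.

How it is judged (in metres and radians):
On the way, in this order (a step that is already met when the one before it is completed fails the run):
1. the knife lies flat and released in the tool tray, with the cover still open (over 0.8 rad) (x of knife_tip in the frame of tray between -0.125 and 0.125 m and y of knife_tip in the frame of tray between -0.057 and 0.057 m and z of knife_tip in the frame of tray between 0 and 0.015 m and x of knife_butt in the frame of tray between -0.125 and 0.125 m and y of knife_butt in the frame of tray between -0.057 and 0.057 m and z of knife_butt in the frame of tray between 0 and 0.015 m and linear speed of knife below 0.03 m/s and contact force between the fingers and knife below 0.2 N and value of joint cover above 0.8 rad), for 0.2 s.
2. the long block lies flat, face up and released in the empty bay, with the cover still open (over 0.8 rad) (x of block in the frame of bay between -0.04 and 0.04 m and y of block in the frame of bay between -0.05 and 0.05 m and z of block in the frame of bay between -0.004 and 0.006 m and angle between block's own z axis and vertical below 0.1 rad and linear speed of block below 0.03 m/s and contact force between the fingers and block below 0.2 N and value of joint cover above 0.8 rad), for 0.2 s.
3. the cover is shut and pressed fully home (below 0.025 rad, 5 mm at its free edge) (value of joint cover below 0.025 rad), for 0.2 s.
At the end, for the whole second after the job is handed in: The knife lies at rest, flat, with both ends inside the tool tray (under 15 mm above its underside); the long block rests flat on the floor of the empty bay, face up (tilt under 0.1 rad); the cover is shut to within 0.025 rad (5 mm at its free edge) (x of knife_tip in the frame of tray between -0.125 and 0.125 m and y of knife_tip in the frame of tray between -0.057 and 0.057 m and z of knife_tip in the frame of tray between 0 and 0.015 m and x of knife_butt in the frame of tray between -0.125 and 0.125 m and y of knife_butt in the frame of tray between -0.057 and 0.057 m and z of knife_butt in the frame of tray between 0 and 0.015 m and linear speed of each of knife, block below 0.03 m/s and x of block in the frame of bay between -0.04 and 0.04 m and y of block in the frame of bay between -0.05 and 0.05 m and z of block in the frame of bay between -0.004 and 0.006 m and angle between block's own z axis and vertical below 0.1 rad and value of joint cover below 0.025 rad); the robot touches nothing.
It fails at once if anything else on the table (square block, weight, second knife, ink tin, bottle, strip, roller) is moved by more than 30 mm (distance of any of square_block, weight, knife2, ink_tin, solvent, furniture, roller from where it was at the start of the episode above 0.03 m).
It also fails if it takes over 72 s, if anything falls off the work surface, if the arm or the gripper's body presses on something with over 40 N, if the wrist force passes 120 N, or if a joint passes its speed limit or range.

## Robot

A 6-joint arm with a two-finger parallel gripper is mounted at the origin on the work surface. World frame = base frame: x ahead of the robot, y to its left, z up, the work surface at z = 0. Lengths are in m, angles in degrees, forces in N, time in s.
With the tool pointing down it reaches from about 0.4 to 0.825 m from the base axis. Payload 7 kg.
Tool frame: the origin (TCP) lies at the centre of the arm's flange, where the gripper is bolted on; the fingertips stand 178 mm ahead of it and the grasp point (between the pads) lies 159 mm ahead of it; z points along the fingers, y is the line along which they close (so a half turn about z gives the same grasp; the last joint's range is limited). The gripper opens to 88 mm and grips with 3 to 60 N. Pads are 19 mm wide; open, the fingers measure 130 mm over their backs; the gripper's body (78 mm by 193 mm) begins 47 mm behind the grasp point.
Start: joints at [-58.493, 20.546, 0.682, 0, -70.136, -16.507], TCP at [0.175, -0.652, 0.405] pointing down, gripper open.
Joint ranges: [-176.03, 176.03], [-82.01, 121.73], [-58.28, 71.71], [-173.87, 95.51], [-174.79, -0.11], [-173.66, 173.66]. Speed limits (degrees/s): [136.94, 136.94, 172.46, 180, 180, 180].

## Interface

Orientations are given as [roll, pitch, yaw] about the fixed x, y, z axes, in that order (R = Rz(yaw) Ry(pitch) Rx(roll)).
In Python, from plant import telemetry, snapshot, workorder, nets gives the robot as it stands.
- The arm moves only by the shell command python3 -m creep 'ROWS'. ROWS is JSON, a list that holds one entry, the list of rows, each a list of 5 numbers: the shift along the tool's x, y, z normalised to -1 to 1, where 1 is 0.2 m, then the turn about the tool's z normalised to -1 to 1, where 1 is pi/2 rad, then the opening, from 0 (shut) to 1 (fully open). In form: [[[x, y, z, spin, hand], ...]]. A call has 1 to 8 rows; each row shifts and turns the commanded pose from where the row before left it, along the tool's axes as they then stand; what a row does not reach is not made up. A row lasts 1/12 s, in which the tool goes at most 41.7 mm and 7.16 degrees, less where a joint would pass 70% of its speed; a pose out of reach is approached as far as the arm can. A call with a number of a shift or a turn outside -1 to 1 is refused whole. A call with a gripper value outside its range is refused whole. The fingers move at their own pace and stop on an object; the grip force is fixed at half the most. Time passes only in rows, so rows that do not move let the fingers close. It gives the time, the measured TCP pose, the force, the opening and the grip force at its end, in the units of the state.
- telemetry.get_obs(): the state, without advancing time (a new reading comes with each control period).
- snapshot(name): name is "scene" or "top"; returns a dict with "frame" (480x640x3 uint8, red, green, blue), "fx", "fy", "cx", "cy" (pixels), "rvec" (rotation vector, rad) and "tvec" (3), from world to camera coordinates, as OpenCV has them. Camera axes: x right, y down, z forward; pixel columns grow to the right and rows downward; lengths in m; the calibration is good to about 2 mm. A picture is of the moment at which its call begins. There is no depth.
- workorder.close_job(): hands the job in; it is judged then, once.
Trained networks look in a picture, given as the dict that the camera call returned (one of the last four; its "shot" number tells which), for a name from the list of things; names that differ only in an ending like _2 or _b are one class to them, and where a whole thing is asked for, a point or a joint stands for the part that bears it (a point fixed in the world has none). Each returns a list of dicts, best first, with "confidence" (0 to 1); they miss things now and then, are a little off and sometimes report something else, mostly with a low value. They report only what shows in the picture. A call takes as long as a camera call. They do not tell look-alikes from the thing itself.
- nets.find_in(picture, query): "uv" ([column, row] in pixels, amid what is visible of it).
- nets.masks_of(picture, query): "region" (480x640 bool, what is visible of it) and "uv" ([column, row] in pixels, amid what is visible of it).
- nets.landmark_of(picture, query): "uv" ([column, row] in pixels: a listed point, or the origin of a listed thing).
The state is a dict: "clock": time; "joint_pos": joint angles; "qvel": joint speeds; "tau": joint torques, N m; "tool_pos": TCP position; "orientation": TCP orientation; "force": force on the tool from outside, world axes, zero at the start; "moment": the same for the moment, N m; "opening": finger opening in m; "gripper_force": force on a finger pad.
Only numpy, scipy, OpenCV 4.12 (cv2) and the standard library are available. Lean on these libraries where they do the work, as an engineer would, in place of code of your own. Each camera call takes 0.05 s, during which the arm holds its last target. There are 200 camera calls.

## Working session

There is one attempt and no reset: what is moved stays moved. The work goes in short steps, Python scripts to look and compute and a shell command to move; the robot and the scene stay as the last step left them, time stands still between calls to the robot, and variables do not carry over. Pictures are saved under pics/ and viewed, at most 11 in all, crops included, and the job is handed in when it is done.

```bash
ls; mkdir -p pics; cat > h.py <<'E'
import numpy as np, cv2
from plant import telemetry, snapshot, workorder, nets
def RT(p): 
    R=cv2.Rodrigues(np.array(p["rvec"],float))[0]; return R,np.array(p["tvec"],float).ravel()
def ray(p,uv,z):
    R,t=RT(p); d=R.T@np.array([(uv[0]-p["cx"])/p["fx"],(uv[1]-p["cy"])/p["fy"],1.]); c=-R.T@t
    return c+d*(z-c[2])/d[2]
def proj(p,X):
    R,t=RT(p); c=R@np.array(X,float)+t; return np.array([p["fx"]*c[0]/c[2]+p["cx"],p["fy"]*c[1]/c[2]+p["cy"]])
def save(p,n): cv2.imwrite("pics/"+n,p["frame"][:,:,::-1])
E
python3 - <<'E'
from h import *
np.set_printoptions(precision=3,suppress=True)
ps={n:snapshot(n) for n in("top","scene")}
for n,p in ps.items():
    save(p,n+"0.png"); R,t=RT(p); print(n,p["fx"],"cam",-R.T@t,R[2])
    for q,z in [("knife",.06),("knife_tip",.06),("knife_butt",.06),("tray",0),("block",0),("case",0),("bay",.008),("hinge_line",.061),("cover_edge",.2),("square_block",0),("weight",0),("knife2",0),("ink_tin",0),("solvent",0),("furniture",0),("roller",0)]:
        print(q,[(np.round(d["uv"],0),round(d["confidence"],2),ray(p,d["uv"],z)[:2]) for d in nets.landmark_of(p,q)[:4]])
print(telemetry.get_obs())
E
```

```text
pics
top 517.0620579894274 cam [0.352 0.077 1.21 ] [ 0.109 -0.004 -0.994]
knife [(array([317., 238.]), 0.87, array([0.468, 0.088])), (array([231., 355.]), 0.84, array([0.208, 0.27 ])), (array([380., 112.]), 0.6, array([ 0.761, -0.051])), (array([161., 167.]), 0.59, array([0.622, 0.444]))]
knife_tip [(array([330., 196.]), 0.88, array([0.562, 0.059])), (array([260., 323.]), 0.79, array([0.277, 0.209])), (array([132., 137.]), 0.67, array([0.692, 0.513])), (array([315., 238.]), 0.47, array([0.467, 0.093]))]
knife_butt [(array([208., 390.]), 0.95, array([0.133, 0.316])), (array([296., 279.]), 0.88, array([0.376, 0.132])), (array([187., 196.]), 0.84, array([0.556, 0.382])), (array([401., 158.]), 0.54, array([ 0.653, -0.101]))]
tray [(array([487., 241.]), 0.69, array([ 0.472, -0.312])), (array([298., 281.]), 0.19, array([0.373, 0.131]))]
block [(array([402., 156.]), 0.88, array([ 0.675, -0.112])), (array([301., 241.]), 0.42, array([0.465, 0.125]))]
case [(array([301., 239.]), 0.75, array([0.47 , 0.126]))]
bay [(array([315., 237.]), 0.62, array([0.474, 0.093]))]
hinge_line [(array([261., 221
[... 2239 characters left out ...]
solvent [(array([326., 372.]), 0.88, array([0.745, 0.284]))]
furniture [(array([422., 303.]), 0.95, array([0.425, 0.351])), (array([217., 220.]), 0.25, array([ 0.472, -0.311]))]
roller [(array([167., 274.]), 0.84, array([ 0.731, -0.244]))]
{'clock': 1.7, 'joint_pos': array([-58.492,  20.547,   0.683,   0.   , -70.136, -16.507]), 'qvel': array([-0.08 ,  0.046,  0.064,  0.076, -0.107, -0.003]), 'tau': array([ -0.002, -58.237,  29.329,   7.003,   0.012,  -0.   ]), 'tool_pos': array([ 0.175, -0.652,  0.405]), 'orientation': array([ 180.   ,   -0.001, -164.999]), 'force': array([-0.545, -0.245,  0.546]), 'moment': array([0.022, 0.022, 0.076]), 'gripper_force': 0.0, 'opening': 0.08784605120590987}
```

View pics/top0.png

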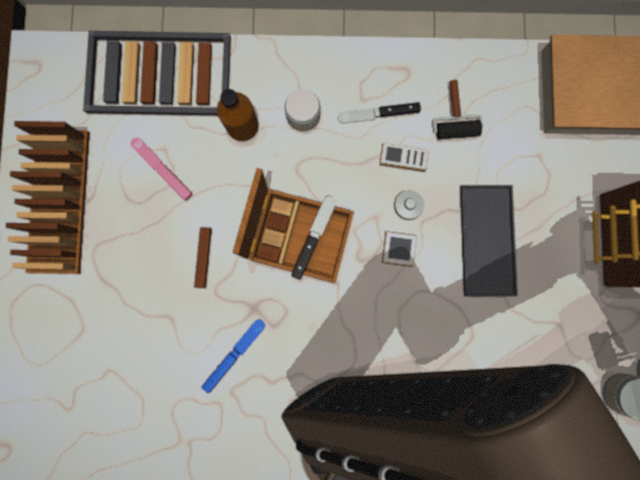

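View pics/scene0.png

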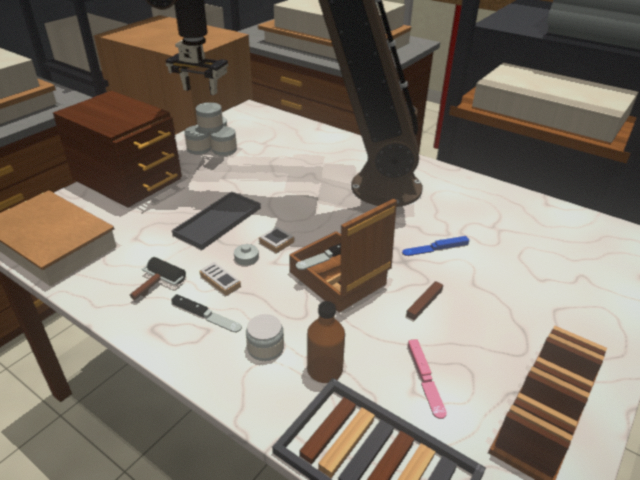

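```bash
python3 - <<'E'
from h import *
np.set_printoptions(precision=3,suppress=True)
p=snapshot("top")
cv2.imwrite("pics/crop1.png",cv2.resize(p["frame"][140:285,225:415,::-1],None,fx=4,fy=4,interpolation=cv2.INTER_CUBIC))
for q,z,uv in [("block",.023,(402,156)),("tray",.02,(487,241)),("knife",.07,(317,238)),("case",.06,(301,239))]:
    for d in nets.masks_of(p,q):
        if np.hypot(*(np.array(d["uv"])-uv))>25: continue
        ys,xs=np.nonzero(d["region"]); P=np.array([ray(p,(x,y),z)[:2] for x,y in zip(xs,ys)],np.float32)
        r=cv2.minAreaRect(P*1000); print(q,d["confidence"],d["uv"],len(xs),"rect c,size,ang",np.array(r[0]),np.array(r[1]),r[2])
s=snapshot("scene")
# triangulate cover edge
A=[];b=[]
for c in(p,s):
    d=nets.landmark_of(c,"cover_edge"); uv=d[0]["uv"]; print(uv)
    R,t=RT(c); P=np.c_[R,t]; x=((uv[0]-c["cx"])/c["fx"],(uv[1]-c["cy"])/c["fy"])
    for i in(0,1): A.append(x[i]*P[2]-P[i])
A=np.array(A); print("edge",np.linalg.lstsq(A[:,:3],-A[:,3],rcond=None)[:2])
E
```

```text
block 0.88 [400.9, 155.2] 1070 rect c,size,ang [ 664.266 -111.532] [111.665  55.815] 82.2811050415039
tray 0.56 [485.6, 242.7] 5884 rect c,size,ang [ 474.9   -307.191] [260.952 124.978] 1.1745282411575317
knife 0.59 [316.7, 238.5] 1032 rect c,size,ang [468.949  95.582] [ 29.199 197.236] 66.47145080566406
case 0.75 [284.4, 233.5] 7256 rect c,size,ang [495.59  138.775] [242.721 205.916] 75.75320434570312
[243.9, 206.3]
[371.5, 211.6]
edge (array([0.502, 0.224, 0.266]), array([0.]))
```

View pics/crop1.png

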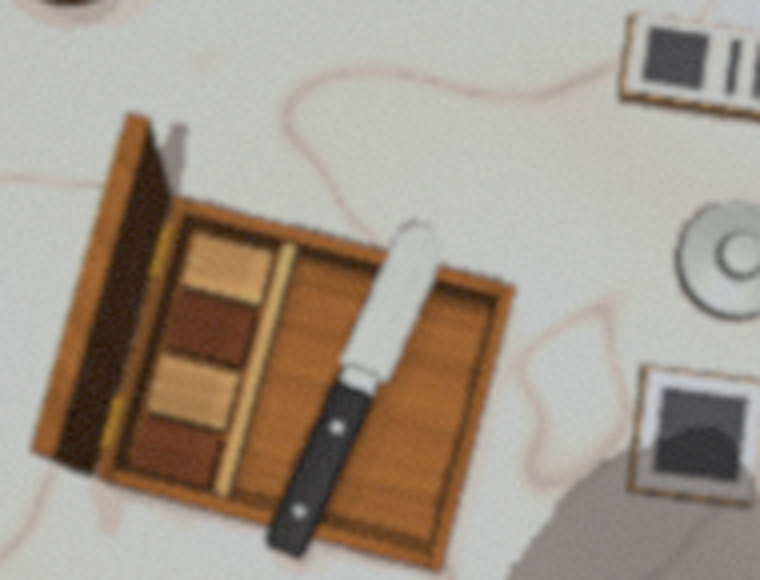

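```bash
python3 - <<'E'
from h import *
np.set_printoptions(precision=3,suppress=True)
p=snapshot("top")
uv=np.array([(515,287),(435,570),(100,478),(180,200)])/4+[225,140]-.4
W=np.array([ray(p,u,.06)[:2] for u in uv]); print(W)
L=np.array([(-.1,.083),(-.1,-.083),(.1,-.083),(.1,.083)])
# top-right in picture = far x: case y dir ~ +/-world x
for S in (1,-1):
    l=L*[1,S]; c=W.mean(0); H=l.T@(W-c); 
    th=np.arctan2(H[0,1]-H[1,0],H[0,0]+H[1,1]); R=np.array([[np.cos(th),-np.sin(th)],[np.sin(th),np.cos(th)]])
    print(S,c,np.degrees(th),"res",(W-c)-l@R.T)
    print("bay",c+R@[-.032,0],"hinge",c+R@[.1,0])
# block top face corners seen in crop
for u in [(635,13),(622,98)]: print(ray(p,np.array(u)/4+[225,140]-.4,.023 if u[1]<50 else 0))
print([ (proj(p,(x,y,.02))) for x,y in((.6,-.25),(.345,-.25))])
E
```

```text
[[0.529 0.007]
 [0.37  0.049]
 [0.418 0.236]
 [0.575 0.196]]
1 [0.473 0.122] 77.35198251511162 res [[ 0.159 -0.036]
 [-0.162  0.043]
 [-0.158  0.035]
 [ 0.161 -0.042]]
bay [0.466 0.091] hinge [0.495 0.22 ]
-1 [0.473 0.122] 75.71326185004435 res [[ 0.     0.002]
 [ 0.002  0.004]
 [ 0.    -0.003]
 [-0.003 -0.002]]
bay [0.465 0.091] hinge [0.498 0.219]
[ 0.699 -0.065  0.023]
[ 0.653 -0.06   0.   ]
[array([462.118, 185.782]), array([463.538, 295.431])]
```

The crop confirms the target. The black-handled steel knife across the empty bay, at full-frame (317,238), fits the description. The blue knife (231,355) and pink knife (160,167) are look-alikes, and (380,112) is knife2. The case rim fits to within 4 mm, the cover is about upright, and the tray is clear.

```bash
cat > go.py <<'E'
import sys; from h import *
# usage: go.py x y z yaw : tool-axis deltas (row units) to the target, after spin
o=telemetry.get_obs(); x,y,z,yaw=map(float,sys.argv[1:5]); c=np.array(o["tool_pos"]); y0=o["orientation"][2]
t=np.radians(yaw); d=np.array([x,y,z])-c
sp=(y0-yaw+180)%360-180
print("t",o["clock"],"pos",np.round(c,4),"ori",np.round(o["orientation"],1),"j",np.round(o["joint_pos"],0),"F",np.round(o["force"],1),"open",round(o["opening"],4),"grip",round(o["gripper_force"],1))
print("spin",round(sp/90,3),"shift",np.round(np.array([np.cos(t)*d[0]+np.sin(t)*d[1],np.sin(t)*d[0]-np.cos(t)*d[1],-d[2]])/.2,3))
E
python3 -m creep '[[[0,0,0.02,0.0713,0.57],[0,0,0.02,0.0713,0.57],[0,0,0.02,0.0713,0.57],[0,0,0.02,0.0713,0.57],[0,0,0.02,0.0713,0.57],[0,0,0.02,0.0713,0.57]]]'
python3 -m creep '[[[-0.027,0.194,0,0,0.57],[-0.027,0.194,0,0,0.57],[-0.027,0.194,0,0,0.57],[-0.027,0.194,0,0,0.57],[-0.027,0.194,0,0,0.57],[-0.027,0.194,0,0,0.57]]]'
python3 -m creep '[[[-0.027,0.194,0,0,0.57],[-0.027,0.194,0,0,0.57],[-0.027,0.194,0,0,0.57],[-0.027,0.194,0,0,0.57],[-0.027,0.194,0,0,0.57],[-0.027,0.194,0,0,0.57]]]'
python3 go.py .458 .100 .38 156.5
```

```text
clock: 2.65
tool_pos: [0.1747, -0.652, 0.3805]
orientation: [-180.0, 0.0, 156.2]
force: [0.0, -0.8, 0.7]
opening: 0.0537
gripper_force: 0.0
clock: 3.15
tool_pos: [0.2977, -0.4498, 0.3808]
orientation: [-180.0, 0.0, 156.5]
force: [1.7, 0.9, 0.1]
opening: 0.0503
gripper_force: 0.0
clock: 3.65
tool_pos: [0.4203, -0.249, 0.3811]
orientation: [180.0, 0.1, 156.5]
force: [1.1, -0.1, 0.9]
opening: 0.0503
gripper_force: 0.0
t 3.65 pos [ 0.4203 -0.249   0.3811] ori [1.800e+02 1.000e-01 1.565e+02] j [  -8.    4.  -24.    0.  -62. -106.] F [ 1.1 -0.1  0.9] open 0.0503 grip 0.0
spin 0.0 shift [0.523 1.676 0.006]
```

```bash

python3 -m creep '[[[0.058,0.186,0,0,0.57],[0.058,0.186,0,0,0.57],[0.058,0.186,0,0,0.57],[0.058,0.186,0,0,0.57],[0.058,0.186,0,0,0.57],[0.058,0.186,0,0,0.57]]]'
python3 -m creep '[[[0.058,0.186,0,0,0.57],[0.058,0.186,0,0,0.57],[0.058,0.186,0,0,0.57],[0,0,0.1,0,0.57],[0,0,0.1,0,0.57],[0,0,0.1,0,0.57]]]'
python3 - <<'E'
from h import *
p=snapshot("scene"); cv2.imwrite("pics/crop2.png",cv2.resize(p["frame"][170:320,230:430,::-1],None,fx=4,fy=4,interpolation=cv2.INTER_CUBIC))
E
python3 go.py .458 .100 .227 156.5
```

```text
clock: 4.15
tool_pos: [0.4446, -0.0166, 0.3812]
orientation: [179.9, 0.1, 156.5]
force: [0.9, -0.8, 0.7]
opening: 0.0495
gripper_force: 0.0
clock: 4.65
tool_pos: [0.4575, 0.0989, 0.3203]
orientation: [179.9, 0.0, 156.6]
force: [-0.0, -0.4, -0.4]
opening: 0.0502
gripper_force: 0.0
t 4.7 pos [0.4562 0.0979 0.3164] ori [-179.8   -0.2  156.5] j [  36.    6.  -32.   -0.  -53. -150.] F [-1.5 -1.1 -5.2] open 0.0501 grip 0.0
spin 0.0 shift [-0.004  0.013  0.447]
```

View pics/crop2.png

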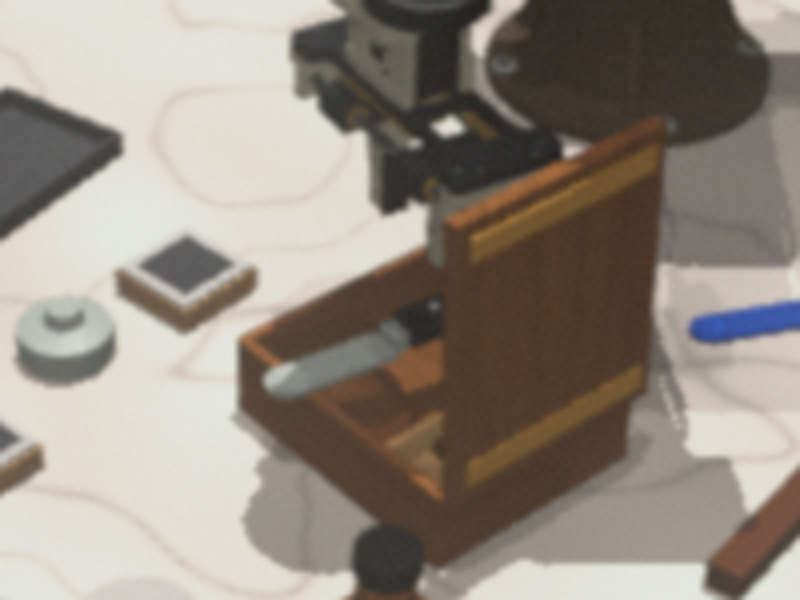

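The crop shows the open fingers above the knife handle. The body's rear end, at about (540,150) in the crop, is close to the cover's top edge, so I'll check for contact before going on.

```bash

python3 -m creep '[[[0,0,0,0,0.57],[0,0,0,0,0.57]]]'
python3 - <<'E'
from h import *
p=snapshot("scene");s=snapshot("top")
for c in (s,p): print([ (d["uv"],round(d["confidence"],2)) for d in nets.landmark_of(c,"cover_edge")[:2]])
E
python3 go.py .458 .100 .227 156.5
```

```text
clock: 4.87
tool_pos: [0.4579, 0.0979, 0.3214]
orientation: [-180.0, 0.0, 156.5]
force: [0.3, -0.1, 0.4]
opening: 0.0502
gripper_force: 0.0
[([246.2, 208.0], 0.93)]
[([372.0, 213.1], 0.7)]
t 5.0667 pos [0.4579 0.0978 0.3219] ori [1.799e+02 1.000e-01 1.565e+02] j [  36.    5.  -31.    0.  -53. -150.] F [-0.5 -0.7 -0.3] open 0.05 grip 0.0
spin -0.0 shift [0.004 0.01  0.474]
```

```bash

python3 -m creep '[[[0.001,0.001,0.079,0,0.57],[0.001,0.001,0.079,0,0.57],[0.001,0.001,0.079,0,0.57],[0,0,0,0,0.57]]]'
python3 -m creep '[[[0,0,0.079,0,0.57],[0,0,0.079,0,0.57],[0,0,0.075,0,0.57],[0,0,0,0,0.57]]]'
python3 -m creep '[[[0,0,0,0,0],[0,0,0,0,0],[0,0,0,0,0],[0,0,0,0,0],[0,0,0,0,0],[0,0,0,0,0]]]'
python3 -m creep '[[[0,0,-0.05,0,0],[0,0,-0.1,0,0],[0,0,-0.1,0,0],[0,0,-0.1,0,0],[0,0,-0.1,0,0],[0,0,0,0,0]]]'
python3 - <<'E'
from h import *
p=snapshot("scene"); cv2.imwrite("pics/crop3.png",cv2.resize(p["frame"][150:300,230:430,::-1],None,fx=4,fy=4,interpolation=cv2.INTER_CUBIC))
E
python3 go.py .475 -.31 .25 180
```

```text
clock: 5.4
tool_pos: [0.4565, 0.098, 0.2716]
orientation: [-179.9, -0.1, 156.4]
force: [-0.9, -0.6, -0.6]
opening: 0.0497
gripper_force: 0.0
clock: 5.73
tool_pos: [0.4569, 0.0982, 0.2256]
orientation: [-179.9, -0.1, 156.5]
force: [0.2, -0.2, 0.7]
opening: 0.0498
gripper_force: 0.0
clock: 6.23
tool_pos: [0.4577, 0.099, 0.2277]
orientation: [179.9, 0.1, 156.5]
force: [-1.3, 1.2, 7.1]
opening: 0.0237
gripper_force: 30.0
clock: 6.73
tool_pos: [0.4581, 0.099, 0.3203]
orientation: [179.8, 0.2, 156.5]
force: [0.6, 0.4, -1.1]
opening: 0.0238
gripper_force: 29.9
t 6.7833 pos [0.4576 0.0988 0.3186] ori [1.798e+02 1.000e-01 1.565e+02] j [  36.    5.  -32.    0.  -53. -150.] F [ 0.6 -0.4 -1.3] open 0.0237 grip 29.9
spin -0.261 shift [-0.087 -2.044  0.343]
```

View pics/crop3.png

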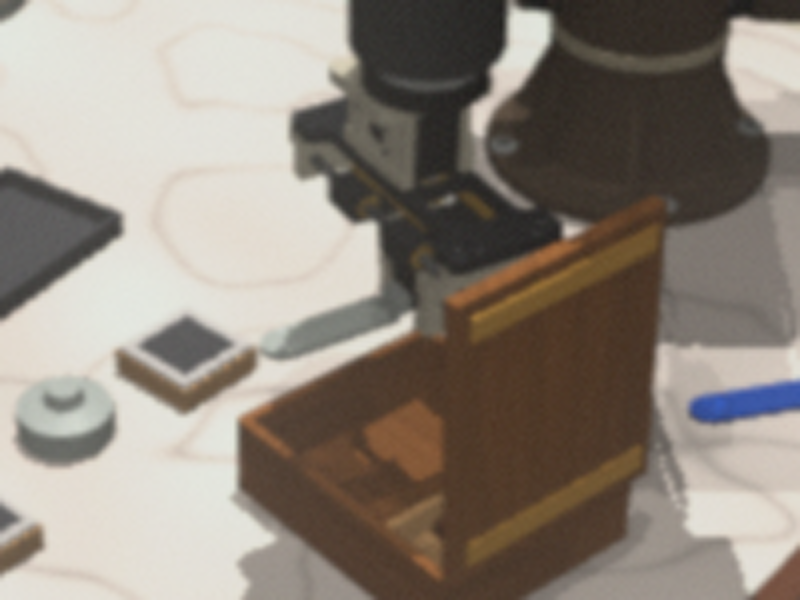

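The knife is held level and clear of the case, with its tip at about (275,345) in the crop. The cover is still upright. Next I carry it to the tray.

```bash

python3 -m creep '[[[-0.06,-0.15,0,0,0],[-0.06,-0.18,0,0,0],[-0.05,-0.1,0,-0.0686,0],[0,0,0,-0.0686,0],[0,0,0,-0.0686,0],[0,0,0,-0.0686,0],[0,0,0,0,0]]]'
python3 go.py .462 -.309 .245 -178.8
```

```text
clock: 7.37
tool_pos: [0.4536, 0.0057, 0.3157]
orientation: [-180.0, -0.1, -178.6]
force: [-0.1, 0.3, -2.6]
opening: 0.0241
gripper_force: 29.9
t 7.3667 pos [0.4536 0.0057 0.3157] ori [-1.800e+02 -1.000e-01 -1.786e+02] j [  26.    4.  -33.   -0.  -52. -114.] F [-0.1  0.3 -2.6] open 0.0241 grip 29.9
spin 0.003 shift [-0.009 -1.574  0.354]
```

```bash

python3 -m creep '[[[0,-0.15,0,0,0],[0,-0.18,0,0,0],[0,-0.18,0,0,0],[0,-0.18,0,0,0],[0,-0.18,0,0,0],[0,-0.18,0,0,0],[0,-0.18,0,0,0],[0,-0.18,0,0,0]]]'
python3 -m creep '[[[0,-0.1,0.08,0,0],[-0.01,-0.06,0.1,0,0],[0,0,0.1,0,0],[0,0,0.08,0,0],[0,0,0,0,0]]]'
python3 go.py .462 -.309 .185 -178.8
python3 - <<'E'
from h import *
p=snapshot("top"); cv2.imwrite("pics/crop4.png",cv2.resize(p["frame"][165:315,420:560,::-1],None,fx=4,fy=4,interpolation=cv2.INTER_CUBIC))
E
```

```text
clock: 8.03
tool_pos: [0.4595, -0.2774, 0.3159]
orientation: [180.0, -0.1, -179.0]
force: [1.0, 0.8, -1.9]
opening: 0.0236
gripper_force: 29.9
clock: 8.45
tool_pos: [0.4609, -0.3074, 0.2405]
orientation: [179.8, -0.4, -179.1]
force: [-0.9, 1.4, -2.2]
opening: 0.0235
gripper_force: 29.9
t 8.45 pos [ 0.4609 -0.3074  0.2405] ori [ 179.8   -0.4 -179.1] j [-13.  19. -26.  -0. -45. -76.] F [-0.9  1.4 -2.2] open 0.0235 grip 29.9
spin -0.003 shift [-0.005 -0.008  0.277]
```

View pics/crop4.png

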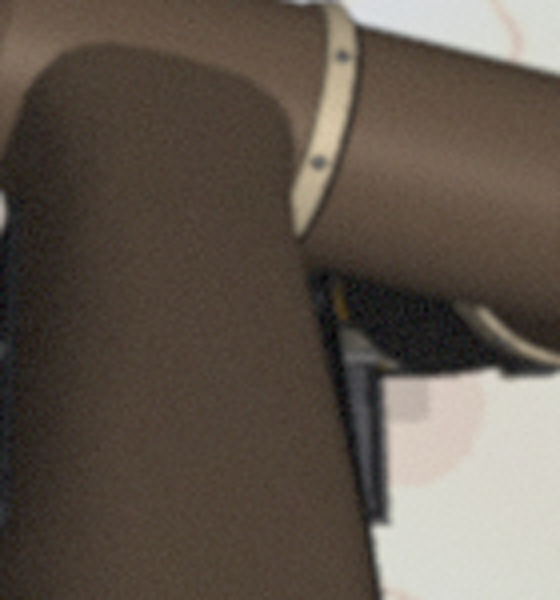

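The arm hides the tray in this view, so I can't confirm the position visually. It matches the measured tray, so I lower and release the knife.

```bash

python3 -m creep '[[[0,0,0.08,0,0],[0,0,0.08,0,0],[0,0,0.08,0,0],[0,0,0.035,0,0],[0,0,0,0,0],[0,0,0,0,0]]]'
python3 -m creep '[[[0,0,0,0,0.45],[0,0,0,0,0.45],[0,0,0,0,0.45],[0,0,0,0,0.45],[0,0,0,0,0.45]]]'
python3 -m creep '[[[0,0,-0.1,0,0.5],[0,0,-0.19,0,0.5],[0,0,-0.19,0,0.7],[0,0,-0.19,0,0.75],[0.1,0.15,0,0,0.75],[0.1,0.15,0,0,0.75],[0,0,0,0,0.75]]]'
python3 go.py .668 -.111 .28 -97.7
python3 - <<'E'
from h import *
s=snapshot("scene")
c=s["frame"][180:260,160:280,::-1]; cv2.imwrite("pics/crop5.png",cv2.resize(c,None,fx=6,fy=6,interpolation=cv2.INTER_CUBIC))
E
```

```text
clock: 9.0
tool_pos: [0.4631, -0.3077, 0.1904]
orientation: [-180.0, 0.0, -178.8]
force: [0.0, 0.2, -0.7]
opening: 0.024
gripper_force: 29.9
clock: 9.42
tool_pos: [0.4628, -0.3078, 0.1901]
orientation: [-180.0, 0.0, -178.8]
force: [0.5, -0.2, -0.2]
opening: 0.0392
gripper_force: 0.0
clock: 10.0
tool_pos: [0.4175, -0.2459, 0.3242]
orientation: [179.9, 0.0, -178.8]
force: [-0.5, 0.3, -1.7]
opening: 0.0651
gripper_force: 0.0
t 10.0 pos [ 0.4175 -0.2459  0.3242] ori [ 179.9    0.  -178.8] j [ -7.   7. -29.  -0. -54. -82.] F [-0.5  0.3 -1.7] open 0.0651 grip 0.0
spin -0.902 shift [-0.836 -1.151  0.221]
```

View pics/crop5.png

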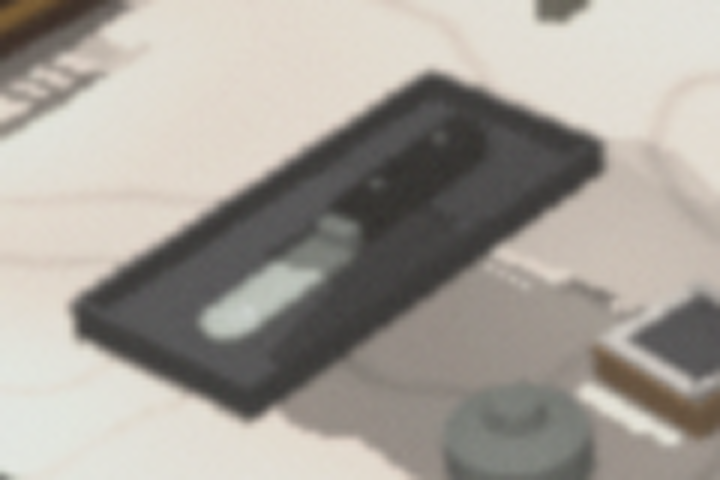

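The crop shows the knife flat inside the tray, from (220,325) to (465,135), clear of all walls. Next is the block.

```bash

python3 -m creep '[[[0,0,0,-0.0752,0.85],[0,0,0,-0.0752,0.85],[0,0,0,-0.0752,0.85],[0,0,0,-0.0752,0.85],[0,0,0,-0.0752,0.85],[0,0,0,-0.0752,0.85],[0,0,0,-0.0752,0.85]]]'
python3 -m creep '[[[0,0,0,-0.0752,0.85],[0,0,0,-0.0752,0.85],[0,0,0,-0.0752,0.85],[0,0,0,-0.0752,0.85],[0,0,0,-0.0752,0.85],[0,0,0,0,0.85]]]'
python3 -m creep '[[[-0.104,-0.144,0,0,0.85],[-0.104,-0.144,0,0,0.85],[-0.104,-0.144,0,0,0.85],[-0.104,-0.144,0,0,0.85],[-0.104,-0.144,0,0,0.85],[-0.104,-0.144,0,0,0.85],[-0.104,-0.144,0,0,0.85],[-0.104,-0.144,0,0,0.85]]]'
python3 -m creep '[[[0,0,0.1,0,0.85],[0,0,0.1,0,0.85],[0,0,0,0,0.85]]]'
python3 go.py .668 -.114 .184 -97.7
python3 - <<'E'
from h import *
s=snapshot("scene")
for q,z in(("block",0),("weight",0),("square_block",0)): print(q,[(d["uv"],round(d["confidence"],2),np.round(ray(s,d["uv"],z)[:2],3)) for d in nets.landmark_of(s,q)[:2]])
c=s["frame"][190:320,150:300,::-1]; cv2.imwrite("pics/crop6.png",cv2.resize(c,None,fx=4.5,fy=4.5,interpolation=cv2.INTER_CUBIC))
E
```

```text
clock: 10.63
tool_pos: [0.4217, -0.2489, 0.3236]
orientation: [-180.0, -0.0, -131.1]
force: [0.1, 0.3, -0.8]
opening: 0.0744
gripper_force: 0.0
clock: 11.13
tool_pos: [0.4217, -0.2489, 0.3236]
orientation: [-180.0, -0.0, -97.3]
force: [-0.8, 0.6, -0.2]
opening: 0.0745
gripper_force: 0.0
clock: 11.8
tool_pos: [0.6734, -0.1133, 0.3233]
orientation: [180.0, -0.0, -97.9]
force: [0.7, -0.8, 0.5]
opening: 0.0745
gripper_force: 0.0
clock: 12.05
tool_pos: [0.671, -0.1136, 0.2786]
orientation: [179.6, -0.0, -97.8]
force: [-1.1, 0.4, -1.2]
opening: 0.0743
gripper_force: 0.0
t 12.05 pos [ 0.671  -0.1136  0.2786] ori [179.6  -0.  -97.8] j [  7.  27.  -7.  -0. -57. -15.] F [-1.1  0.4 -1.2] open 0.0743 grip 0.0
spin -0.001 shift [0.004 0.014 0.473]
block [([245.2, 260.8], 0.6, array([ 0.566, -0.114])), ([219.5, 280.5], 0.59, array([ 0.667, -0.113]))]
weight [([244.9, 261.7], 0.66, array([ 0.569, -0.112]))]
square_block [([276.1, 243.9], 0.94, array([ 0.456, -0.094])), ([327.6, 268.2], 0.53, array([0.456, 0.085]))]
```

View pics/crop6.png

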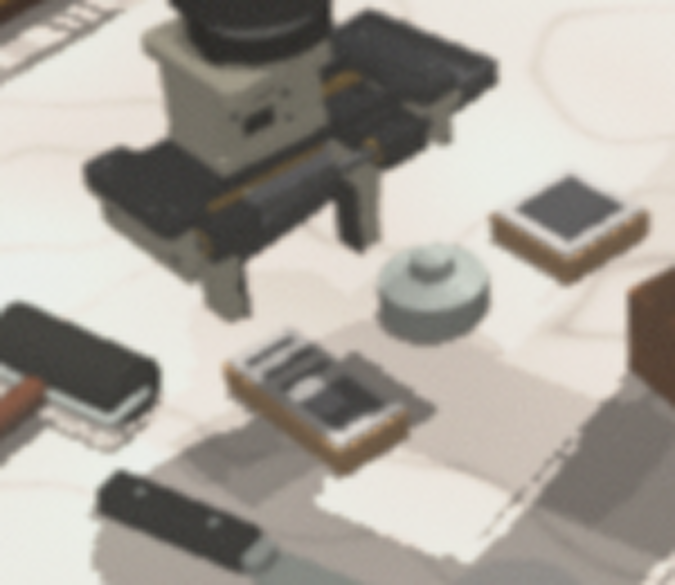

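The fingers straddle the block, which sits at about (320,400) in the crop, and the networks put it at (0.667,-0.113). I go down and grip.

```bash

python3 -m creep '[[[0,0.014,0.1,0,0.85],[0,0,0.1,0,0.85],[0,0,0.1,0,0.85],[0,0,0.08,0,0.85],[0,0,0.06,0,0.85],[0,0,0.04,0,0.85],[0,0,0,0,0.85]]]'
python3 -m creep '[[[0,0,0,0,0],[0,0,0,0,0],[0,0,0,0,0],[0,0,0,0,0],[0,0,0,0,0],[0,0,0,0,0]]]'
python3 -m creep '[[[0,0,-0.05,0,0],[0,0,-0.15,0,0],[0,0,-0.15,0,0],[0,0,-0.15,0,0],[0,0,-0.15,0,0],[0,0,0,0,0]]]'
python3 go.py .465 .091 .3 165.7
```

```text
clock: 12.83
tool_pos: [0.6687, -0.1139, 0.1869]
orientation: [179.9, -0.0, -97.6]
force: [-1.0, 0.9, -0.5]
opening: 0.0745
gripper_force: 0.0
clock: 13.33
tool_pos: [0.6691, -0.1136, 0.1885]
orientation: [-180.0, 0.0, -97.6]
force: [-2.5, 0.4, 4.8]
opening: 0.0496
gripper_force: 30.0
clock: 13.83
tool_pos: [0.6707, -0.1139, 0.3256]
orientation: [-179.4, 0.0, -97.5]
force: [1.8, 0.1, 0.8]
opening: 0.0496
gripper_force: 30.0
t 13.8333 pos [ 0.6707 -0.1139  0.3256] ori [-179.4    0.   -97.5] j [  7.  24.  -5.   0. -61. -14.] F [1.8 0.1 0.8] open 0.0496 grip 30.0
spin 1.075 shift [1.25  0.739 0.128]
```

```bash

python3 -m creep '[[[0,0,0,0.0768,0],[0,0,0,0.0768,0],[0,0,0,0.0768,0],[0,0,0,0.0768,0],[0,0,0,0.0768,0],[0,0,0,0.0768,0],[0,0,0,0.0768,0]]]'
python3 -m creep '[[[0,0,0,0.0768,0],[0,0,0,0.0768,0],[0,0,0,0.0768,0],[0,0,0,0.0768,0],[0,0,0,0.0768,0],[0,0,0,0.0768,0],[0,0,0,0.0768,0],[0,0,0,0,0]]]'
python3 -m creep '[[[0.08,0.05,0,0,0],[0.15,0.085,0,0,0],[0.15,0.085,0,0,0],[0.15,0.085,0,0,0],[0.15,0.085,0,0,0],[0.15,0.085,0,0,0],[0.15,0.085,0,0,0],[0.15,0.085,0,0,0]]]'
python3 -m creep '[[[0.12,0.06,0,0,0],[0,0,0,0,0],[0,0,0,0,0]]]'
python3 go.py .464 .086 .21 165.7
python3 - <<'E'
from h import *
o=telemetry.get_obs();p=snapshot("top");s=snapshot("scene")
for c,z in((s,.13),(p,.13)):
    for d in nets.landmark_of(c,"block")[:2]: print(d["uv"],round(d["confidence"],2),np.round(ray(c,d["uv"],o["tool_pos"][2]-.1885)[:2],3))
for d in nets.landmark_of(s,"bay")[:2]: print("bay",d["uv"],np.round(ray(s,d["uv"],.008)[:2],3))
E
```

```text
clock: 14.42
tool_pos: [0.6689, -0.1137, 0.3179]
orientation: [180.0, 0.0, -146.3]
force: [0.3, -0.2, -1.1]
opening: 0.0496
gripper_force: 30.0
clock: 15.08
tool_pos: [0.6689, -0.1137, 0.3178]
orientation: [180.0, -0.0, 165.3]
force: [-0.7, -0.7, -0.9]
opening: 0.0495
gripper_force: 30.0
clock: 15.75
tool_pos: [0.4807, 0.0681, 0.3179]
orientation: [180.0, 0.0, 165.9]
force: [0.4, 1.5, -0.9]
opening: 0.0494
gripper_force: 30.0
clock: 16.0
tool_pos: [0.461, 0.0857, 0.3184]
orientation: [179.9, 0.1, 166.0]
force: [0.6, -0.6, -1.2]
opening: 0.0497
gripper_force: 30.0
t 16.0 pos [0.461  0.0857 0.3184] ori [1.799e+02 1.000e-01 1.660e+02] j [  35.    5.  -32.    0.  -53. -139.] F [ 0.6 -0.6 -1.2] open 0.0497 grip 30.0
spin 0.004 shift [-0.014  0.005  0.542]
[328.6, 230.7] 0.9 [0.462 0.088]
bay [329.6, 270.3] [0.468 0.099]
```

```bash

python3 -m creep '[[[-0.014,0.01,0.1,0,0],[0,0,0.1,0,0],[0,0,0.1,0,0],[0,0,0.1,0,0],[0,0,0.05,0,0],[0,0,0.05,0,0],[0,0,0.04,0,0],[0,0,0,0,0]]]'
python3 -m creep '[[[0,0,0.03,0,0],[0,0,0.02,0,0],[0,0,0,0,0],[0,0,0,0,0]]]'
python3 go.py .464 .086 .199 165.7
```

```text
clock: 16.92
tool_pos: [0.4649, 0.0854, 0.208]
orientation: [-179.9, -0.1, 165.6]
force: [-0.7, 0.8, -1.6]
opening: 0.0494
gripper_force: 30.0
clock: 17.25
tool_pos: [0.4651, 0.0861, 0.1998]
orientation: [-180.0, 0.0, 165.6]
force: [-0.4, -0.4, -1.3]
opening: 0.0499
gripper_force: 30.0
t 17.25 pos [0.4651 0.0861 0.1998] ori [-180.     0.   165.6] j [  34.   16.  -39.    0.  -35. -139.] F [-0.4 -0.4 -1.3] open 0.0499 grip 30.0
spin -0.001 shift [ 0.005 -0.002  0.004]
```

```bash

python3 -m creep '[[[0,0,0,0,0.66],[0,0,0,0,0.66],[0,0,0,0,0.66],[0,0,-0.03,0,0.66],[0,0,-0.1,0,0.66],[0,0,-0.18,0,0.66],[0,0,-0.18,0,0.66],[0,0,-0.18,0,0.66]]]'
python3 -m creep '[[[0,-0.1,-0.18,0,0.3],[0,-0.1,-0.18,0,0],[0,0,-0.18,0,0],[0,0,-0.18,0,0],[0,0,-0.1,0,0],[0,0,0,0,0]]]'
python3 - <<'E'
from h import *
p=snapshot("scene"); cv2.imwrite("pics/crop7.png",cv2.resize(p["frame"][150:310,240:430,::-1],None,fx=3.7,fy=3.7,interpolation=cv2.INTER_CUBIC))
t=snapshot("top")
for d in nets.landmark_of(t,"block")[:3]: print(d["uv"],round(d["confidence"],2),np.round(ray(t,d["uv"],.008)[:2],3))
for c in(p,t): print([(d["uv"],d["confidence"]) for d in nets.landmark_of(c,"cover_edge")[:1]])
E
python3 go.py .52 .30 .46 -104.3
```

```text
clock: 17.92
tool_pos: [0.4646, 0.0859, 0.3358]
orientation: [-180.0, -0.0, 165.7]
force: [1.0, 0.9, 0.5]
opening: 0.0576
gripper_force: 0.0
clock: 18.42
tool_pos: [0.4552, 0.047, 0.5037]
orientation: [179.7, 0.4, 165.7]
force: [0.8, -0.4, 0.5]
opening: 0.0235
gripper_force: 0.0
[([373.3, 211.7], 0.9)]
[([483.9, 200.2], 0.49)]
t 18.6667 pos [0.4547 0.0473 0.4968] ori [-1.799e+02 -1.000e-01  1.656e+02] j [  31.   -4.  -16.   -0.  -77. -135.] F [-0.1 -0.2  0.3] open 0.0036 grip 0.0
spin -1.001 shift [-1.305 -0.004  0.184]
```

View pics/crop7.png

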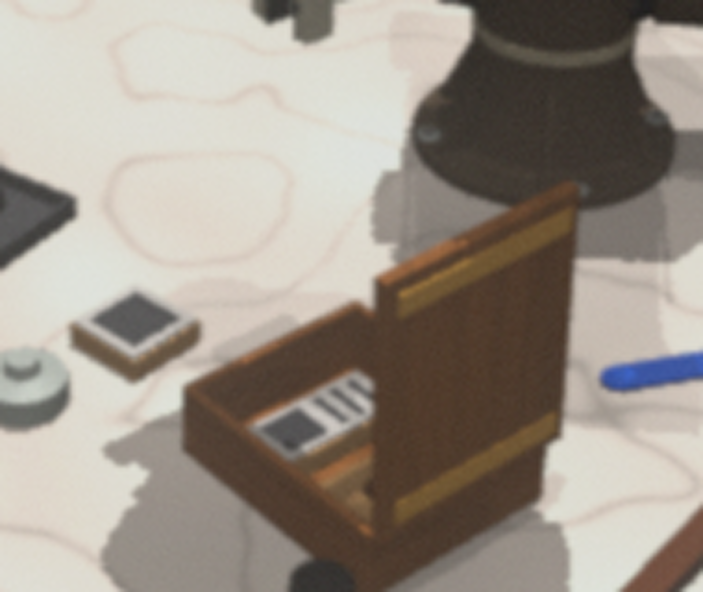

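The block lies flat, face up in the bay at about (320,410) in the crop. The cover is still upright. Now I go behind the cover.

```bash

python3 -m creep '[[[0,0,0,-0.0772,0],[0,0,0,-0.0772,0],[0,0,0,-0.0772,0],[0,0,0,-0.0772,0],[0,0,0,-0.0772,0],[0,0,0,-0.0772,0],[0,0,0,-0.0772,0]]]'
python3 -m creep '[[[0,0,0,-0.0772,0],[0,0,0,-0.0772,0],[0,0,0,-0.0772,0],[0,0,0,-0.0772,0],[0,0,0,-0.0772,0],[0,0,0,-0.0744,0],[0,0,0,0,0]]]'
python3 go.py .513 .280 .49 -104.3
```

```text
clock: 19.25
tool_pos: [0.455, 0.0474, 0.4965]
orientation: [180.0, -0.1, -145.4]
force: [-0.3, -0.4, 0.4]
opening: 0.0005
gripper_force: 0.0
clock: 19.83
tool_pos: [0.455, 0.0474, 0.4966]
orientation: [179.9, -0.1, -104.0]
force: [-0.9, -0.1, -0.1]
opening: 0.0002
gripper_force: 0.0
t 19.8333 pos [0.455  0.0474 0.4966] ori [ 1.799e+02 -1.000e-01 -1.040e+02] j [ 31.  -3. -16.  -0. -77. -45.] F [-0.9 -0.1 -0.1] open 0.0002 grip 0.0
spin 0.004 shift [-1.198  0.006  0.033]
```

```bash

python3 -m creep '[[[-0.12,0,0,0.003,0],[-0.18,0,0,0,0],[-0.18,0,0,0,0],[-0.18,0,0,0,0],[-0.18,0,0,0,0],[-0.18,0,0,0,0],[-0.18,0,0,0,0],[0,0,0,0,0]]]'
python3 -m creep '[[[0,0,0.08,0,0],[0,0,0.12,0,0],[0,0,0.12,0,0],[0,0,0.1,0,0],[0,0,0.04,0,0],[0,0,0,0,0]]]'
python3 - <<'E'
from h import *
p=snapshot("scene"); cv2.imwrite("pics/crop8.png",cv2.resize(p["frame"][130:310,270:450,::-1],None,fx=3.3,fy=3.3,interpolation=cv2.INTER_CUBIC))
E
python3 go.py .503 .240 .399 -104.3
```

```text
clock: 20.5
tool_pos: [0.5164, 0.2849, 0.4949]
orientation: [179.9, -0.2, -104.7]
force: [0.4, -1.6, 0.2]
opening: 0.0008
gripper_force: 0.0
clock: 21.0
tool_pos: [0.5149, 0.2794, 0.403]
orientation: [179.8, -0.2, -104.7]
force: [-0.6, 0.1, 0.6]
opening: 0.0005
gripper_force: 0.0
t 21.05 pos [0.5153 0.2797 0.4049] ori [ 1.799e+02 -1.000e-01 -1.047e+02] j [ 48.  12. -11.   0. -67. -62.] F [1.  0.  0.8] open 0.0001 grip 0.0
spin -0.004 shift [0.207 0.011 0.03 ]
```

View pics/crop8.png

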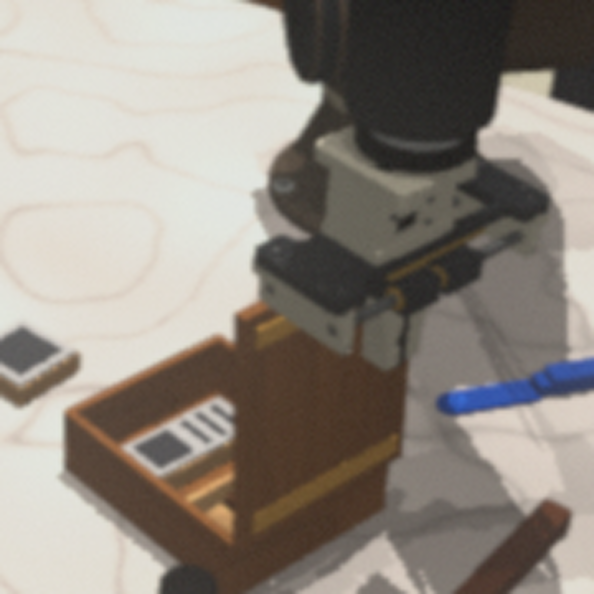

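The closed fingers hang behind the cover's outer face, and the body is above the edge. I push it over along the arc.

```bash

python3 -m creep '[[[0.1,0.005,0.015,0,0],[0.1,0.005,0.015,0,0],[0.07,0,0.004,0,0],[0.07,0,0.004,0,0],[0.07,0,0.004,0,0],[0,0,0,0,0]]]'
python3 go.py .503 .240 .399 -104.3
python3 -m creep '[[[0.067,0,0.022,0,0],[0.067,0,0.022,0,0],[0.067,0,0.022,0,0],[0.058,0,0.038,0,0],[0.058,0,0.038,0,0],[0.058,0,0.038,0,0],[0,0,0,0,0]]]'
python3 - <<'E'
from h import *
A=[]
for n in("top","scene"):
    c=snapshot(n); d=nets.landmark_of(c,"cover_edge")
    print(n,[(e["uv"],round(e["confidence"],2),[np.round(proj(c,(.473+x*.247,.122+x*.969,z))) for x,z in((-.04,.21),)]) for e in d[:2]])
E
python3 go.py .503 .240 .399 -104.3
```

```text
clock: 21.55
tool_pos: [0.4924, 0.199, 0.3983]
orientation: [-179.9, 0.1, -104.6]
force: [0.5, 1.1, -0.1]
opening: 0.0005
gripper_force: 0.0
t 21.55 pos [0.4924 0.199  0.3983] ori [-1.799e+02  1.000e-01 -1.046e+02] j [ 43.   7. -18.   0. -65. -58.] F [ 0.5  1.1 -0.1] open 0.0005 grip 0.0
spin -0.004 shift [-0.212 -0.001 -0.004]
clock: 22.13
tool_pos: [0.4724, 0.1259, 0.3591]
orientation: [179.8, -0.2, -104.7]
force: [-1.0, 0.5, 0.2]
opening: 0.0001
gripper_force: 0.0
top [([318.6, 233.2], 0.94, [array([318., 232.])])]
scene [([329.6, 271.4], 0.67, [array([328., 204.])]), ([331.0, 206.2], 0.58, [array([328., 204.])])]
t 22.3333 pos [0.4738 0.1282 0.361 ] ori [ 1.799e+02 -1.000e-01 -1.046e+02] j [ 38.   5. -26.  -0. -59. -53.] F [ 0.  -0.6  0.5] open 0.0003 grip 0.0
spin -0.003 shift [-0.578 -0.004 -0.19 ]
```

The cover is following at about 45°: the predicted edge pixel in the top view is (318,232) and the measured one (319,233). I continue down.

```bash

python3 -m creep '[[[0.047,0,0.052,0,0],[0.047,0,0.052,0,0],[0.047,0,0.052,0,0],[0.032,0,0.062,0,0],[0.032,0,0.062,0,0],[0.032,0,0.062,0,0]]]'
python3 go.py .46 .07 .251 -104.3
python3 -m creep '[[[0.014,0,0.05,0,0],[0.014,0,0.05,0,0],[0.014,0,0.05,0,0],[0,0,0.03,0,0],[0,0,0,0,0],[0,0,0,0,0]]]'
python3 go.py .46 .07 .251 -104.3
```

```text
clock: 22.83
tool_pos: [0.4626, 0.0829, 0.293]
orientation: [-179.9, 0.1, -104.5]
force: [0.0, 2.3, 0.9]
opening: 0.0008
gripper_force: 1.1
t 22.8333 pos [0.4626 0.0829 0.293 ] ori [-1.799e+02  1.000e-01 -1.045e+02] j [ 34.   7. -33.   0. -49. -49.] F [0.  2.3 0.9] open 0.0008 grip 1.1
spin -0.002 shift [ 0.066 -0.003  0.21 ]
clock: 23.33
tool_pos: [0.4599, 0.0745, 0.2567]
orientation: [180.0, -0.1, -104.5]
force: [-0.1, -0.3, 0.6]
opening: 0.0005
gripper_force: 0.0
t 23.3333 pos [0.4599 0.0745 0.2567] ori [ 1.800e+02 -1.000e-01 -1.045e+02] j [ 34.  10. -36.  -0. -44. -48.] F [-0.1 -0.3  0.6] open 0.0005 grip 0.0
spin -0.003 shift [ 0.022 -0.006  0.029]
```

```bash

python3 -m creep '[[[0,0,0.015,0,0],[0,0,0.015,0,0],[0,0,0,0,0]]]'
python3 -m creep '[[[0,0,0.01,0,0],[0,0,0,0,0],[0,0,0,0,0]]]'
```

```text
clock: 23.58
tool_pos: [0.4601, 0.0744, 0.2513]
orientation: [-180.0, 0.0, -104.5]
force: [-0.1, -0.7, 2.9]
opening: 0.0005
gripper_force: 1.6
clock: 23.83
tool_pos: [0.4601, 0.0744, 0.2511]
orientation: [-179.9, 0.0, -104.5]
force: [-11.1, -1.0, 27.6]
opening: 0.0006
gripper_force: 13.9
```

```bash

python3 -m creep '[[[0,0,0,0,0],[0,0,-0.03,0,0],[0,0,-0.1,0,0],[0,0,-0.15,0,0],[0,0,-0.18,0,0],[0,-0.15,-0.1,0,0],[0,-0.15,0,0,0],[0,0,0,0,0]]]'
python3 -m creep '[[[0.1,-0.15,0,0,0],[0.1,-0.15,0,0,0],[0.1,-0.15,0,0,0],[0,0,0,0,0],[0,0,0,0,0]]]'
python3 go.py .46 .07 .4 -104.3
python3 - <<'E'
from h import *
p=snapshot("scene"); save(p,"end.png")
print([(d["uv"],proj(p,(.473-.1*.247,.122-.0969,.073))) for d in nets.landmark_of(p,"cover_edge")[:1]])
E
```

```text
clock: 24.5
tool_pos: [0.5218, 0.0592, 0.3627]
orientation: [-179.7, 0.1, -104.5]
force: [-0.1, -0.7, -0.0]
opening: 0.0003
gripper_force: 0.0
clock: 24.92
tool_pos: [0.5907, -0.0229, 0.3597]
orientation: [179.9, -0.0, -104.7]
force: [0.4, 0.5, 0.3]
opening: 0.0004
gripper_force: 0.0
t 24.9167 pos [ 0.5907 -0.0229  0.3597] ori [ 179.9   -0.  -104.7] j [ 17.  15. -14.  -0. -62. -31.] F [0.4 0.5 0.3] open 0.0004 grip 0.0
spin -0.005 shift [-0.289  0.748 -0.201]
[([313.1, 239.0], array([311.69351761, 237.21087249]))]
```

View pics/end.png

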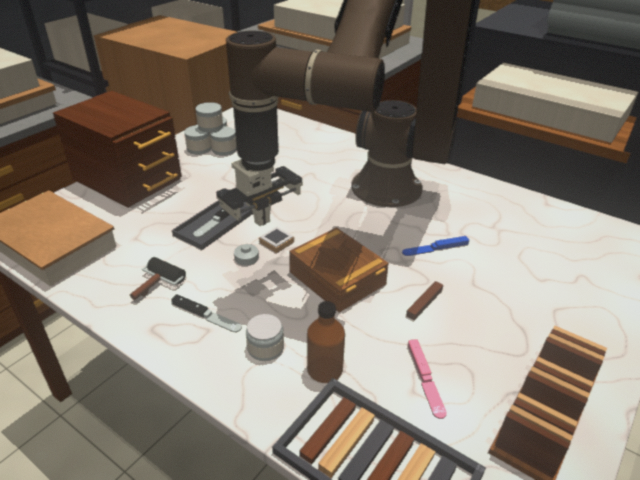

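The cover is shut at (338,262), its edge at (313,239) against (312,237) predicted. The knife is in the tray at (210,225), and the bystanders are where they were.

```bash
python3 -c "
from h import *
print(workorder.close_job())"
```

```text
the job is handed in; nothing more can be done
None
```

I moved the knife flat into the tray, laid the long block face up in the empty bay, and pressed the cover shut to its stop; I handed the job in at about 25 s, and no verdict was returned.

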